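# Unpile the camera adapter parts and put each on its place

## Robot

A 6-joint arm with a two-finger parallel gripper is mounted at the origin on a cart in front of the work surface, level with it; the furniture and walls round the work are solid. World frame = base frame: x ahead of the robot, y to its left, z up, the work surface at z = 0. Lengths are in m, angles in degrees, forces in N, time in s.
With the tool pointing down it reaches from about 0.375 to 0.75 m from the base axis. Payload 9 kg.
Tool frame: the origin (TCP) lies where the fingers leave the gripper's body, on its centre line; the fingertips stand 73 mm ahead of it and the grasp point (between the pads) lies 54 mm ahead of it (robot.tip_reach is the distance from the TCP to the fingertips, in m); z points along the fingers, y is the direction in which the jaws open and shut (so a half turn about z gives the same grasp; the last joint's range is limited). The gripper opens to 85 mm and grips with 20 to 120 N. Pads are 22 mm wide; open, the fingers measure 114 mm over their backs; the gripper's body (76 mm by 85 mm) begins 54 mm behind the grasp point. The pads swing forward as they close: fully open they stand 13 mm farther back than shut.
Start: joints at [64.475, 5.964, 5.575, 89.605, 0, 77.527], TCP at [0.135, 0.585, 0.304] pointing down, gripper open.
Joint ranges: [-171.21, 171.21], [-48.23, 106.86], [-62.78, 66.21], [-105.2, 120.99], [-86.42, 89.51], [-180, 180]. Speed limits (degrees/s): [127.2, 127.2, 147.25, 180, 180, 180].

## Interface

Orientations are given as [roll, pitch, yaw] about the fixed x, y, z axes, in that order (R = Rz(yaw) Ry(pitch) Rx(roll)).
In Python, from plant import robot gives the robot as it stands. Calls block until the motion is done:
- robot.move_pose(position, orientation): joint-space move of the TCP to a pose.
- robot.line_to(position, vel=0.15, rotation=None, guard=None): straight line of the TCP; rotation=None keeps the orientation; vel is the mean speed in m/s. With guard (N) it stops when the force on the tool has changed by that much, and returns True; else False.
- robot.goto_joints(angles): joint-space move.
- robot.set_gripper(opening): finger opening in m; the grip force is fixed at half the most; returns when the fingers have stopped.
- robot.pause(seconds).
- robot.ik(position, orientation): joint angles nearest the present ones, or None.
- robot.observe(): the state.
- robot.grab_frame(name): name is "scene" or "side" or "wrist"; returns the picture (384x512x3 uint8, blue, green, red); there is no depth.
- robot.get_calibration(name): a dict with "vertical_fov" (degrees; the focal length in pixels is half the picture's height over the tangent of half this angle, whatever the lens; pixels are square), "cx", "cy" (the principal point, pixels), "rvec" (rotation vector, rad) and "tvec" (3), from world to camera coordinates, as OpenCV has them. Camera axes: x right, y down, z forward; pixel columns grow to the right and rows downward; lengths in m; the calibration is good to about 2 mm. A picture is of the moment at which its call begins: read the wrist's pose just before it. get_calibration takes no time and is no camera call; for the wrist camera it gives the pose at the moment of the call.
A pose or a line that the arm cannot do raises robot.IKError and nothing moves.
- robot.job_done(): hands the job in, once; it reports no verdict.
The state is a dict: "time": time; "q": joint angles; "qvel": joint speeds; "joint_torque": joint torques, N m; "tool_pos": TCP position; "tcp_rot": TCP orientation; "ft_force": force on the tool from outside, world axes, zero at the start; "torque": the same for the moment, N m; "gripper_width": finger opening in m.
Only numpy, scipy, OpenCV 4.12 (cv2) and the standard library are available. Lean on these libraries where they do the work, as an engineer would, in place of code of your own. Each camera call takes 0.05 s, during which the arm holds its last target. There are 200 camera calls.

## Task

The camera adapter parts were left in two piles: take them apart and put each part on its own place. Seat both round flanged adapters on the spigot, flange down and fully home, the wide one underneath and the narrow one on top of it; lay the square plate boss up and flat in the square tray, and the black cap flat and centred on the cork-topped pedestal. Set the parts down rather than dropping them, and leave the oil bottle, the cover glass box and the eraser standing where they are.

Things in the scene. Friction and masses are not known exactly. Their poses are not given: they have to be found in the camera images.
- wide_adapter: Loose plain grey metal flanged adapter, about 0.16 kg: round flange 70 mm diameter and 6 mm thick below, a neck 46 mm in diameter above it up to a total height of 20 mm, through bore 26 mm in diameter. Grip it across the neck. Origin: centre of the flange's underside; z up along the bore. Starts flange down on the desk at the bottom of a pile of two, with either the narrow adapter or the cap lying on its neck.
- narrow_adapter: Loose plain grey metal flanged adapter, the smaller one, about 0.08 kg: round flange 52 mm diameter and 5 mm thick below, neck 36 mm in diameter up to a total height of 18 mm, through bore 26 mm in diameter. Grip it across the neck. Origin: centre of the flange's underside; z up along the bore. Starts flange down on top of one of the two piles, its underside 20 mm above the desk, within a few mm of the pile's centre.
- square_plate: Loose plain grey metal blanking plate, about 0.16 kg: square flange 68 x 68 mm, 6 mm thick, with a solid round boss 46 mm in diameter on it up to a total height of 20 mm (no bore). Grip it across the boss. Origin: centre of the underside; x and y along the square's sides, z up. Starts boss up on the desk at the bottom of the other pile, at any yaw within 40 degrees of square, with either the cap or the narrow adapter lying on its boss.
- body_cap: Loose black plastic camera body cap, a flat solid disc 57 mm in diameter and 9 mm thick, 30 g. Grip it across its rim. Origin: centre of its underside; z up. Starts flat on top of one of the two piles, its underside 20 mm above the desk, overhanging the 46 mm boss or neck below, so that fingertips may reach up to 12 mm below its underside there.
- spigot_stand: Fixed stand: dark steel disc 90 mm in diameter and 8 mm thick, with an upright bright metal centring spigot in the middle, 22 mm in diameter (2 mm clearance all round in the adapters' bores) from the disc's top up to 35 mm above the desk, then tapering to an 8 mm tip 48 mm above the desk. Origin: centre of the underside, on the desk; z up along the spigot. A seated wide adapter has its underside 8 mm above the desk; the narrow one seated on it 28 mm.
- square_tray: Fixed shallow grey square tray, 90 x 90 mm outside, walls 3 mm thick and 8 mm high, inner floor 84 x 84 mm lying 3 mm above the desk. Origin: centre of the underside; x and y along its sides, z up; at any yaw within 40 degrees of square.
- cap_rest: Fixed grey round pedestal with a cork top: foot 68 mm in diameter and 4 mm high, column 48 mm in diameter, flat top 18 mm above the desk (narrower than the cap, so fingertips may pass beside it). Origin: centre of the underside; z up.
- oil_bottle: Bystander, loose: small amber bottle with white screw cap, 30 mm in diameter, 66 mm high, standing. Origin: centre of the underside.
- coverslip_box: Bystander, loose: small blue and white box, 35 x 35 x 21 mm high. Origin: centre of the underside.
- eraser: Bystander, loose: blue and white eraser lying flat, 21 x 50 x 12 mm high. Origin: centre of the underside; y along its length.
There are look-alikes about, which are no part of the job. Leave any yellow look-alike of the cap_rest alone.

How it is judged:
By the outcome, as a careful person would: the job done as asked, in the order asked, and still so for the second after the job is handed in, with the robot touching nothing.
It also fails if it takes over 128 s, if anything falls off the work surface, if the arm or the gripper's body presses on something with over 40 N, if the wrist force passes 120 N, or if a joint passes its speed limit or range.

## Working session

There is one attempt and no reset: what is moved stays moved. The work goes in short steps, each a Python script; the robot and the scene stay as the last script left them, time stands still between calls to the robot, and variables do not carry over. Pictures are saved under pics/ and viewed, about 12 in all and at most 16, crops included, and the job is handed in when it is done.

```bash
ls; mkdir -p pics; python3 - <<'E'
from plant import robot
import cv2
for n in ["scene","side","wrist"]:
    f=robot.grab_frame(n); cv2.imwrite(f"pics/{n}0.png",f); print(n,{k:(v if not hasattr(v,'tolist') else v.tolist()) for k,v in robot.get_calibration(n).items()})
a=cv2.imread("pics/scene0.png");cv2.imwrite("pics/scene0b.png",cv2.resize(a,(800,600)))
print(robot.observe())
E
```

```text
pics
scene {'vertical_fov': 53.058514324522406, 'cx': 252.020280727827, 'cy': 183.08777502361576, 'rvec': [2.1804036900869987, -0.7226339936497423, 0.3103839079495621], 'tvec': [-0.4136442193639004, 0.25995114366078514, 0.8601926944008563]}
side {'vertical_fov': 51.974103908092495, 'cx': 253.5860749551336, 'cy': 191.06788325389977, 'rvec': [0.8113537021651707, 2.6064268636408356, -1.0270697251271388], 'tvec': [0.4433877505923541, -0.21012098925028624, 1.1446396109508852]}
wrist {'vertical_fov': 64.72222979985241, 'cx': 255.45439717348864, 'cy': 182.979353990604, 'rvec': [-2.2814955455745323, -1.8154232376505366, -0.250546665276624], 'tvec': [-0.6011824933224006, -0.035125144694033404, 0.3768070532672219]}
{'time': 0.15, 'q': array([6.44751445e+01, 5.99103003e+00, 5.53815113e+00, 8.96060560e+01,
       1.18886598e-05, 7.75257902e+01]), 'qvel': array([-0.01489952, -0.00593352,  0.07915476,  0.02501761,  0.03256856,
        0.0489714 ]), 'joint_torque': array([ 1.49857919e-03, -5.57356489e+01,  5.04007423e+01,  1.26684137e-02,
       -2.83382624e-04,  3.34375045e-05]), 'tool_pos': array([0.13540544, 0.5843309 , 0.30330639]), 'tcp_rot': array([-1.79942459e+02, -1.27415521e-02,  1.66949348e+02]), 'ft_force': array([0.36674389, 0.14565738, 0.0390841 ]), 'torque': array([-0.06135415,  0.05937253,  0.02076307]), 'gripper_width': 0.08542042739083118}
```

View pics/scene0b.png

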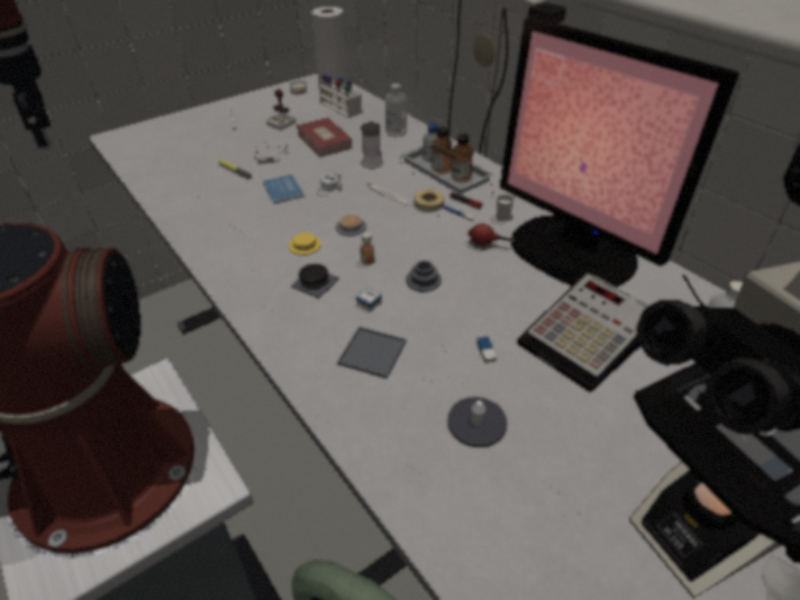

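View pics/side0.png

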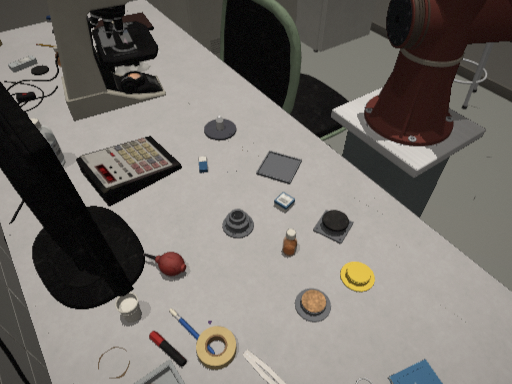

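The scene view (800x600) shows the cap on the square plate at (314,277), and the narrow adapter on the wide one at (424,273). The grey, cork-topped cap_rest is at (351,224), with its yellow look-alike at (304,243). The tray is at (372,352), the spigot stand at (478,420), the bottle at (367,250), the box at (369,299) and the eraser at (486,348). The side view agrees: cap_rest (313,303), yellow one (358,276), cap (335,220), adapters (238,218), tray (280,167), spigot (220,129).

```bash
cat > h.py <<'E'
import numpy as np, cv2
from plant import robot
def ray(cal,u,v,h=384):
    f=h/2/np.tan(np.radians(cal["vertical_fov"])/2)
    R=cv2.Rodrigues(np.array(cal["rvec"],float))[0]; t=np.array(cal["tvec"],float)
    return -R.T@t, R.T@np.array([(u-cal["cx"])/f,(v-cal["cy"])/f,1.])
def plane(cal,u,v,z):
    c,d=ray(cal,u,v); return c+d*(z-c[2])/d[2]
def proj(cal,P):
    f=192/np.tan(np.radians(cal["vertical_fov"])/2)
    R=cv2.Rodrigues(np.array(cal["rvec"],float))[0]; p=R@np.array(P,float)+np.array(cal["tvec"],float)
    return np.array([cal["cx"]+f*p[0]/p[2],cal["cy"]+f*p[1]/p[2]])
E
python3 - <<'E'
from h import *
s=robot.get_calibration("scene");d=robot.get_calibration("side")
for n,a,b,z in [("cap",(313,270),(335,217),.029),("narrow",(424,266),(237,213),.038),("rest",(351,222),(314,300),.018),("yellow",(304,240),(358,273),.018),("tray",(372,352),(280,167),.003),("spig",(477,421),(220,130),.008),("bottle",(367,262),(289,250),0),("box",(369,299),(285,201),.02),("eraser",(486,348),(203,164),.012)]:
    p=plane(s,a[0]*.64,a[1]*.64,z);q=plane(d,*b,z); print(n,p.round(3),q.round(3),np.hypot(*q[:2]).round(3))
w=robot.get_calibration("wrist"); print(ray(w,255,183), robot.observe()["tool_pos"])
E
```

```text
cap [0.451 0.176 0.029] [0.444 0.171 0.029] 0.476
narrow [0.62  0.048 0.038] [0.617 0.048 0.038] 0.618
rest [0.605 0.281 0.018] [0.605 0.291 0.018] 0.671
yellow [0.492 0.286 0.018] [0.496 0.296 0.018] 0.578
tray [ 0.432 -0.048  0.003] [ 0.429 -0.042  0.003] 0.431
spig [ 0.475 -0.263  0.008] [ 0.479 -0.251  0.008] 0.541
bottle [0.567 0.165 0.   ] [0.565 0.168 0.   ] 0.589
box [0.494 0.051 0.02 ] [0.499 0.067 0.02 ] 0.504
eraser [ 0.586 -0.163  0.012] [ 0.588 -0.153  0.012] 0.608
(array([0.06837951, 0.60138795, 0.37187968]), array([ 0.26416076, -0.06296105, -0.9624226 ])) [0.13540544 0.5843309  0.30330639]
```

View pics/wrist0.png

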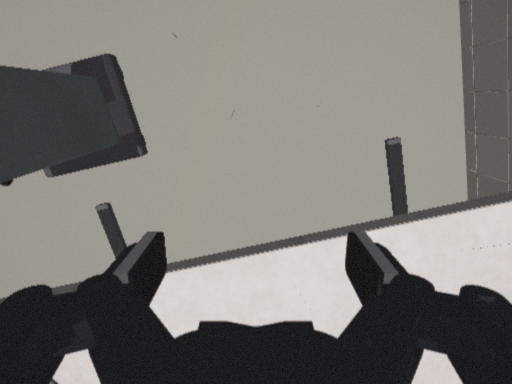

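```bash
cat >> h.py <<'E'
def down(x,y,z,yaw=None):
    az=np.degrees(np.arctan2(y,x))
    if yaw is None: yaw=az+180
    yaw=az+180+((yaw-az-180+90)%180-90)
    return [x,y,z],[180,0,(yaw+180)%360-180]
def look(name,x,y,z=.25,cam="wrist"):
    if x is not None: robot.move_pose(*down(x,y,z)); robot.pause(.2)
    cal=robot.get_calibration(cam); f=robot.grab_frame(cam)
    cv2.imwrite(f"pics/{name}.png",f); np.save(f"pics/{name}.npy",cal,allow_pickle=True); return f,cal
def load(name): return cv2.imread(f"pics/{name}.png"),np.load(f"pics/{name}.npy",allow_pickle=True).item()
E
python3 - <<'E'
from h import *
print(robot.tip_reach)
fs=[]
for n,x,y in [("v_rest",.56,.26),("v_cap",.42,.165),("v_ad",.57,.045),("v_ts",.43,-.14)]:
    f,c=look(n,x,y); fs.append(f); print(robot.observe()["time"],robot.observe()["tool_pos"])
m=np.vstack([np.hstack(fs[:2]),np.hstack(fs[2:])]); cv2.imwrite("pics/mont1.png",cv2.resize(m,(800,600)))
E
```

```text
0.0726
2.3417 [0.55977493 0.26052368 0.25010053]
3.325 [0.42058898 0.16533795 0.24997242]
4.3667 [0.56962337 0.04591784 0.25050751]
5.5417 [ 0.43052181 -0.13932683  0.24997462]
```

View pics/mont1.png

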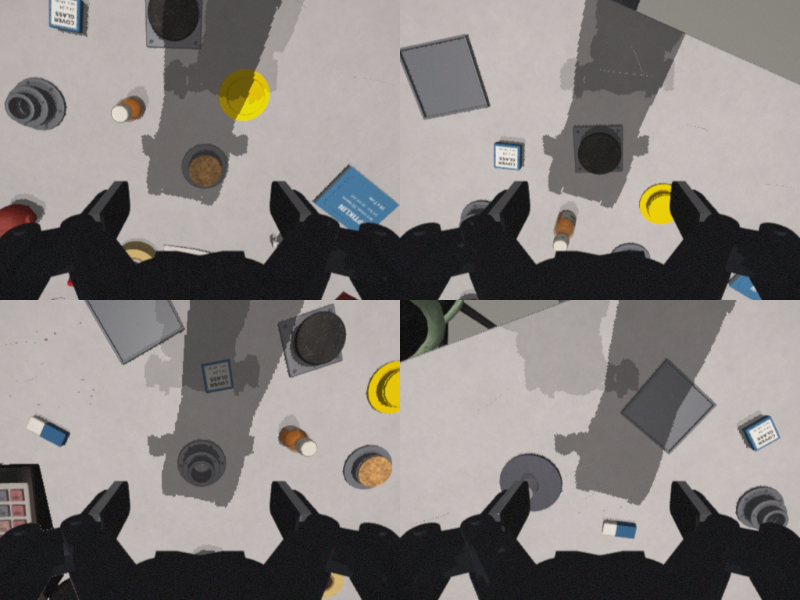

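Wrist views (montage pixels): the cork-topped rest is at (205,170) top-left and the yellow one at (244,95). The cap on the plate is at (600,152), the adapters at (201,463), the tray at (668,405) and the spigot stand at (531,482).
cap_rest candidates: grey foot with cork top, and the all-yellow one. The grey one fits, and the crop should confirm it.

```bash
cat > fit.py <<'E'
from h import *
def blob(mask,near):
    mask=cv2.morphologyEx(mask.astype(np.uint8)*255,cv2.MORPH_OPEN,np.ones((3,3)))
    cs=cv2.findContours(mask,cv2.RETR_EXTERNAL,cv2.CHAIN_APPROX_NONE)[0]
    cs=[c for c in cs if cv2.contourArea(c)>60]
    return max(cs,key=lambda c:cv2.pointPolygonTest(c,near,True))
def circ(cal,c,z):
    P=np.array([plane(cal,u,v,z)[:2] for u,v in c.reshape(-1,2)+0.0])
    (x,y),r=cv2.minEnclosingCircle(P.astype(np.float32))
    A=np.c_[2*P,np.ones(len(P))]; s=np.linalg.lstsq(A,(P**2).sum(1),rcond=None)[0]
    return s[:2],np.sqrt(s[2]+s[0]**2+s[1]**2),r
E
python3 - <<'E'
from fit import *
def chroma(f):
    g=cv2.GaussianBlur(f,(3,3),0).astype(float); return g[...,0]/(g[...,2]+1), g.max(2), cv2.cvtColor(f,cv2.COLOR_BGR2HSV)
out=[]
def crop(f,u,v,cs,s=46):
    g=f.copy()
    for c in cs: cv2.drawContours(g,[c],-1,(0,255,0),1)
    u,v=int(u),int(v); g=cv2.copyMakeBorder(g,s,s,s,s,cv2.BORDER_CONSTANT); f2=cv2.copyMakeBorder(f,s,s,s,s,cv2.BORDER_CONSTANT)
    out.append(np.vstack([cv2.resize(k[v:v+2*s,u:u+2*s],(200,200),interpolation=cv2.INTER_CUBIC) for k in (f2,g)]))
def show(n,cal,c,z):print(n,*[np.round(k,4) for k in circ(cal,c,z)])
f,c=load("v_rest");r,v,h=chroma(f)
k=blob((h[...,0]<25)&(h[...,1]>70),(262,218)); show("cork24",c,k,.018); crop(f,262,205,[k])
y=blob((h[...,0]>24)&(h[...,0]<34)&(h[...,1]>150),(312,122)); show("yellow34",c,y,.004)
f,c=load("v_cap");r,v,h=chroma(f)
k=blob(v<42,(256,195)); show("cap28.5",c,k,.029); 
k2=blob(r>1.02,(256,195)); print(k2.shape,cv2.minAreaRect(k2)); crop(f,256,190,[k,k2])
f,c=load("v_ad");r,v,h=chroma(f)
k=blob(r>1.04,(257,209)); show("wide35",c,k,.006); crop(f,257,209,[k]); print("desk r",r[300,250],"metal r",r[190:225:6,257].round(2))
f,c=load("v_ts");r,v,h=chroma(f)
k=blob(r>1.04,(170,232)); show("disc45",c,k,.008)
t=blob(r>1.04,(342,134)); R=cv2.minAreaRect(t); B=cv2.boxPoints(R); P=np.array([plane(c,*b,.008) for b in B])
print("tray",P[:,:2].mean(0),np.linalg.norm(np.diff(P[:,:2],axis=0),axis=1),[np.degrees(np.arctan2(*(P[(i+1)%4]-P[i])[[1,0]]))%90 for i in range(4)])
crop(f,170,232,[k]); 
cv2.imwrite("pics/crops1.png",np.hstack(out))
E
```

```text
cork24 [0.6068 0.2923] 0.0223 0.0232
yellow34 [0.4942 0.3074] 0.0241 0.0327
cap28.5 [0.4453 0.1765] 0.0271 0.0279
(131, 1, 2) ((137.0, 200.0), (36.0, 36.0), 90.0)
wide35 [0.4989 0.0644] 0.0209 0.0253
desk r 0.9470899470899471 metal r [1.   0.99 1.   1.   0.93 0.95]
disc45 [ 0.4741 -0.2535] 0.0341 0.043
tray [0.50206372 0.06813817] [0.03998835 0.0410356  0.04110245] [np.float64(13.613341559233191), np.float64(18.582416665197602), np.float64(14.677190008457558), np.float64(16.976694802585143)]
```

View pics/crops1.png

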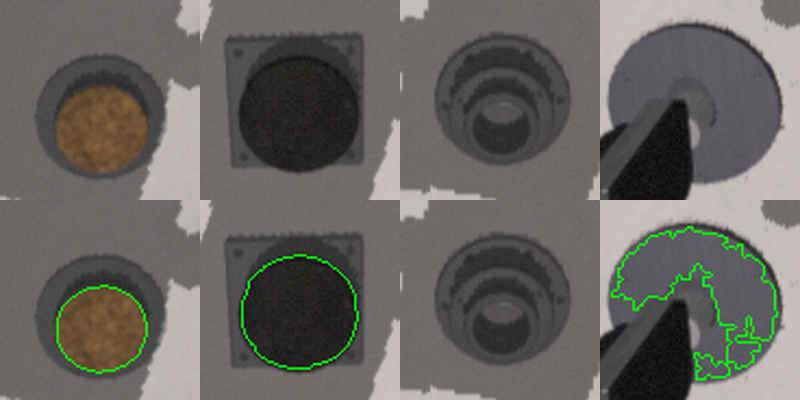

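The crops confirm that the cap_rest is the grey foot with a cork top, not the yellow one. The cap sits on the square plate, and the narrow adapter on the wide one. The finger hides part of the spigot, so I'll look at it again from above, and loosen the metal mask.

```bash
python3 - <<'E'
from fit import *
look("v_sp",.43,-.235)
out=[]
def ratio(f):
    g=cv2.GaussianBlur(f,(0,0),1.5).astype(float); return g[...,0]/(g[...,2]+1)
def crop(f,u,v,cs,s=60):
    g=f.copy()
    for c in cs: cv2.drawContours(g,[c],-1,(0,255,0),1)
    g=cv2.copyMakeBorder(g,s,s,s,s,cv2.BORDER_CONSTANT);u,v=int(u),int(v)
    out.append(cv2.resize(g[v:v+2*s,u:u+2*s],(266,266),interpolation=cv2.INTER_CUBIC))
def show(n,cal,c,z):print(n,*[np.round(k,4) for k in circ(cal,c,z)])
def sq(n,c,t,z):
    B=cv2.boxPoints(cv2.minAreaRect(t)); P=np.array([plane(c,*b,z)[:2] for b in B]); D=np.roll(P,-1,0)-P
    print(n,P.mean(0).round(4),np.linalg.norm(D,axis=1).round(4),(np.degrees(np.arctan2(D[:,1],D[:,0]))%90).round(1))
f,c=load("v_ad"); k=blob(ratio(f)>.975,(257,209)); show("wide35 z6",c,k,.006); crop(f,257,209,[k])
f,c=load("v_ts"); t=blob(ratio(f)>.975,(342,134)); sq("tray90",c,t,.008); crop(f,342,134,[t])
f,c=load("v_sp"); u=proj(c,[.476,-.254,.008]); k=blob(ratio(f)>.975,tuple(map(float,u+[10,-15]))); show("disc45",c,k,.008); crop(f,*u,[k])
print(u,robot.observe()["time"])
cv2.imwrite("pics/crops2.png",np.hstack(out))
E
```

```text
wide35 z6 [0.6192 0.0542] 0.0327 0.0341
tray90 [ 0.4318 -0.0439] [0.0885 0.089  0.0932 0.0946] [30.9 33.6 34.5 30.7]
disc45 [ 0.4754 -0.2571] 0.0436 0.0447
[258.01360274 210.78098688] 6.2583
```

View pics/crops2.png

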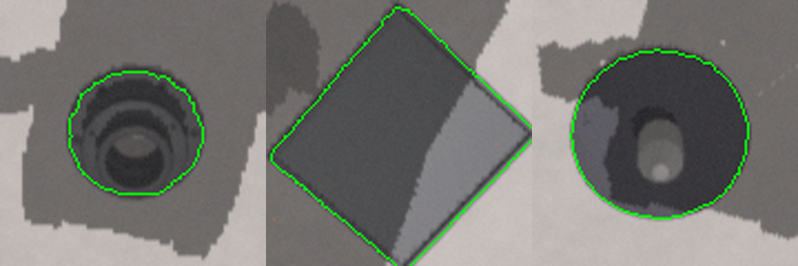

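```bash
cat >> h.py <<'E'
def st(tag):
    o=robot.observe(); print(tag,"t",round(o["time"],1),"tcp",np.round(o["tool_pos"],4),"F",np.round(o["ft_force"],1),"w",round(o["gripper_width"],4)); return o
def pick(x,y,z,yaw=None,up=.2,opening=.085):
    robot.set_gripper(opening)
    p,r=down(x,y,up,yaw); robot.move_pose(p,r)
    print("contact",robot.line_to([x,y,z],vel=.1,guard=12)); robot.pause(.1); st("at grasp")
    robot.set_gripper(0); st("gripped"); robot.line_to([x,y,up],vel=.12); return st("lifted")
def place(x,y,z,yaw=None,up=.2,slow=.03,guard=4,open_by=.02,release=True):
    p,r=down(x,y,up,yaw); robot.move_pose(p,r)
    robot.line_to([x,y,z+slow],vel=.12); robot.pause(.2); st("above")
    hit=robot.line_to([x,y,z-.002],vel=.025,guard=guard); o=st(f"down hit={hit}")
    if release: drop(x,y,up,open_by)
def drop(x,y,up=.2,open_by=.02):
    w=robot.observe()["gripper_width"]; robot.set_gripper(min(.085,w+open_by)); robot.pause(.2)
    z=robot.observe()["tool_pos"][2]; robot.line_to([x,y,z+.04],vel=.06); robot.line_to([x,y,up],vel=.15); st("released")
E
python3 - <<'E'
from fit import *
f,c=load("v_sp"); print("tip at z.048",plane(c,255.7,228.4,.048))
pick(.4453,.1765,.081)
place(.6068,.2923,.079)
E
```

```text
tip at z.048 [ 0.47728558 -0.25761488  0.048     ]
contact False
at grasp t 9.4 tcp [0.4457 0.1765 0.0816] F [-0.1  0.   0.2] w 0.0849
gripped t 9.9 tcp [0.4456 0.1766 0.0818] F [-2.  -0.8  6.9] w 0.0524
lifted t 11.0 tcp [0.4449 0.1764 0.1991] F [-0.9 -0.8 -0.6] w 0.0525
above t 12.9 tcp [0.6073 0.2924 0.11  ] F [-0.   0.1 -0.3] w 0.0522
down hit=True t 14.0 tcp [0.6066 0.2923 0.0799] F [-0.9 -0.2  4.7] w 0.0519
released t 16.0 tcp [0.6065 0.2922 0.1989] F [ 0.5  0.7 -0.3] w 0.0722
```

```bash
python3 - <<'E'
from fit import *
f,c=look("v_rest2",.56,.26,.2)
g,c2=look("v_cap2",.40,.158,.2)
d,_=look("s2",None,None,cam="side")
cv2.imwrite("pics/chk2.png",np.hstack([cv2.resize(f[100:320,130:380],(341,300)),cv2.resize(g[100:320,180:330],(205,300)),cv2.resize(d[190:340,240:390],(300,300)) ]))
st("x")
E
```

```text
x t 17.8 tcp [0.4004 0.1582 0.2   ] F [-0.2  0.2 -0.1] w 0.0716
```

View pics/chk2.png

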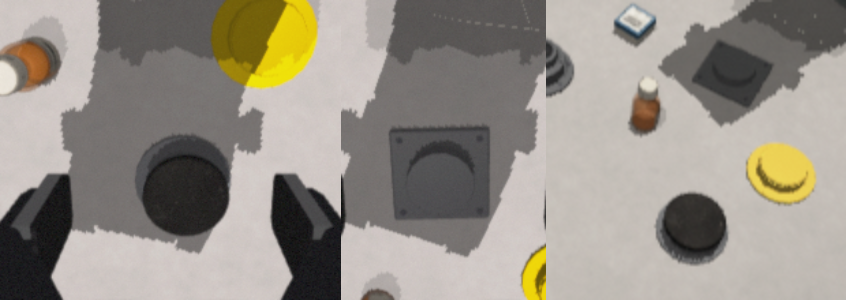

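The cap lies flat on the rest with no visible tilt, and the plate still sits boss up and is clear. Next I'll measure both.

```bash
cat >> fit.py <<'E'
def ratio(f):
    g=cv2.GaussianBlur(f,(0,0),1.5).astype(float); return g[...,0]/(g[...,2]+1)
def sq(n,c,t,z):
    B=cv2.boxPoints(cv2.minAreaRect(t)); P=np.array([plane(c,*b,z)[:2] for b in B]); D=np.roll(P,-1,0)-P
    print(n,P.mean(0).round(4),np.linalg.norm(D,axis=1).round(4),(np.degrees(np.arctan2(D[:,1],D[:,0]))%90).round(1)); return P.mean(0)
def show(n,cal,c,z):print(n,*[np.round(k,4) for k in circ(cal,c,z)])
E
python3 - <<'E'
from fit import *
f,c=load("v_rest2"); v=cv2.GaussianBlur(f,(0,0),1).max(2)
k=blob(v<52,tuple(map(float,proj(c,[.607,.292,.027])))); show("cap28.5 z27",c,k,.027)
k=blob(ratio(f)>.975,tuple(map(float,proj(c,[.607,.292,.027])))); show("foot",c,k,.004)
f,c=load("v_cap2"); t=blob(ratio(f)>.975,tuple(map(float,proj(c,[.445,.1765,.01])))); sq("plate68",c,t,.006)
E
```

```text
cap28.5 z27 [0.6047 0.2922] 0.0276 0.0288
foot [0.6058 0.2914] 0.0286 0.0331
plate68 [0.4485 0.1749] [0.0647 0.0664 0.0689 0.0664] [21.6 23.3 21.6 19.6]
```

```bash
python3 - <<'E'
from fit import *
pick(.4485,.1755,.081,yaw=201.5)
place(.4318,-.0439,.084,yaw=212.4,open_by=.014)
f,c=look("v_t2",.40,-.04,.2)
g,c2=look("v_ad2",.57,.05,.2)
d,_=look("s3",None,None,cam="side")
cv2.imwrite("pics/chk3.png",np.hstack([cv2.resize(f[60:340,110:390],(300,300)),cv2.resize(g[160:280,200:320],(300,300)),cv2.resize(d[90:210,220:340],(200,300)) ]))
t=blob(ratio(f)>.975,tuple(map(float,proj(c,[.432,-.044,.01])))); sq("tray90",c,t,.008)
st("x")
E
```

```text
contact False
at grasp t 19.8 tcp [0.4489 0.1756 0.0816] F [-0.4 -0.6  0.8] w 0.0853
gripped t 20.3 tcp [0.4489 0.1756 0.0817] F [-1.3  0.3  6. ] w 0.0421
lifted t 21.5 tcp [0.4481 0.1754 0.199 ] F [-0.  -0.4 -2.2] w 0.0424
above t 23.4 tcp [ 0.4323 -0.0441  0.1148] F [ 0.2  1.  -1. ] w 0.0423
down hit=True t 24.5 tcp [ 0.4317 -0.0438  0.0847] F [0.1 1.2 4.6] w 0.042
released t 26.4 tcp [ 0.4315 -0.0438  0.1991] F [-0.2  0.4 -1.2] w 0.0561
tray90 [ 0.5016 -0.048 ] [0.441  0.2681 0.5605 0.2676] [84.4  7.3 84.4 71.6]
x t 28.4 tcp [0.5697 0.0494 0.2006] F [ 0.7 -0.3 -0.1] w 0.0564
```

View pics/chk3.png

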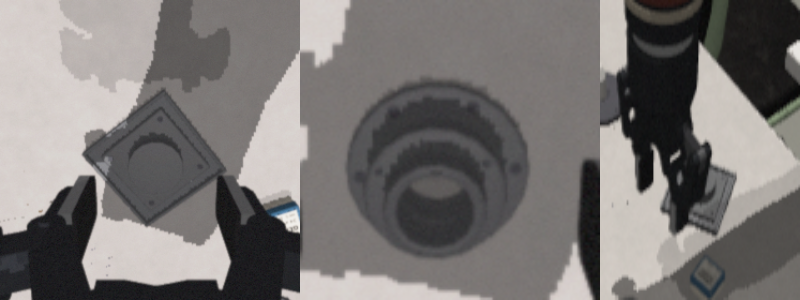

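The plate lies flat and square inside the tray. The narrow adapter sits level on the wide one, its top ring at about (254.4,244.4) in the wrist picture. Next I'll move the narrow one to a free spot at (.56,-.05).

```bash
python3 - <<'E'
from fit import *
f,c=load("v_ad2"); n=plane(c,254.4,244.4,.038); print("narrow",n)
assert np.hypot(n[0]-.6192,n[1]-.0542)<.008
pick(n[0],n[1],.0995)
place(.56,-.05,.0795,open_by=.014)
g,c2=look("v_w",.57,.05,.2)
k=blob(ratio(g)>.975,tuple(map(float,proj(c2,[.619,.054,.01])))); show("wide",c2,k,.006)
h,c3=look("v_n",.515,-.045,.2)
k3=blob(ratio(h)>.975,tuple(map(float,proj(c3,[.56,-.05,.01])))); show("narrow26",c3,k3,.005)
cv2.drawContours(g,[k],-1,(0,255,0),1)
cv2.imwrite("pics/chk4.png",np.hstack([cv2.resize(k[150:290,180:320],(350,350)) for k in (g,h)]));st("x")
E
```

```text
narrow [0.61973332 0.05429594 0.038     ]
contact False
at grasp t 30.4 tcp [0.6202 0.0542 0.1004] F [ 0.3 -0.3  0.8] w 0.0846
gripped t 30.9 tcp [0.6201 0.0543 0.1001] F [-0.2 -0.3  4.9] w 0.0326
lifted t 31.9 tcp [0.6193 0.0543 0.1989] F [-0.2 -0.2 -0.8] w 0.0327
above t 33.6 tcp [ 0.5605 -0.0502  0.1104] F [ 0.5  0.7 -0.4] w 0.0324
down hit=True t 34.7 tcp [ 0.5598 -0.0499  0.08  ] F [-0.1 -0.   4.4] w 0.0326
released t 36.7 tcp [ 0.5597 -0.0499  0.199 ] F [-0.5 -1.1 -0.1] w 0.0469
wide [0.6187 0.0542] 0.0334 0.0344
narrow26 [ 0.5593 -0.0481] 0.0244 0.0254
x t 38.2 tcp [ 0.5153 -0.0444  0.2   ] F [ 0.7  0.7 -0.3] w 0.0469
```

View pics/chk4.png

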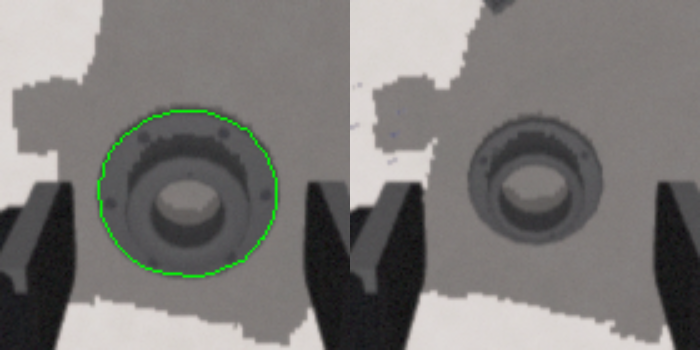

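```bash
python3 - <<'E'
from fit import *
pick(.6190,.0542,.081)
place(.476,-.2573,.0885,slow=.055,guard=5,release=False)
E
```

```text
contact False
at grasp t 40.7 tcp [0.6195 0.0542 0.0818] F [-0.3 -1.   0.8] w 0.0849
gripped t 41.2 tcp [0.6193 0.0542 0.0818] F [-1.5  0.2  5.4] w 0.043
lifted t 42.3 tcp [0.6185 0.0542 0.1989] F [-0.1 -0.5 -2.2] w 0.0432
above t 44.5 tcp [ 0.4765 -0.2577  0.1445] F [ 0.7 -0.6 -1.4] w 0.0431
down hit=True t 46.4 tcp [ 0.476  -0.2573  0.0899] F [-0.3 -0.   4.3] w 0.0429
```

It came fully home: TCP 0.0899 against the 0.0898 expected, with no side force. I'll release it and fetch the narrow one.

```bash
python3 - <<'E'
from fit import *
drop(.476,-.2573,open_by=.014)
pick(.5597,-.0490,.0785)
place(.476,-.2573,.1065,slow=.04,guard=5,release=False)
E
```

```text
released t 48.3 tcp [ 0.4758 -0.2571  0.1991] F [ 0.4  0.1 -0.5] w 0.0568
contact False
at grasp t 51.1 tcp [ 0.5602 -0.0491  0.0792] F [-0.4 -0.4  0.2] w 0.0852
gripped t 51.6 tcp [ 0.56   -0.0491  0.079 ] F [-1.   1.4  5.1] w 0.0328
lifted t 52.8 tcp [ 0.5593 -0.0489  0.199 ] F [ 1.4  0.6 -1.4] w 0.0326
above t 54.5 tcp [ 0.4765 -0.2576  0.1475] F [ 0.2  0.7 -0.4] w 0.0329
down hit=True t 55.9 tcp [ 0.476  -0.2573  0.107 ] F [-0.5  1.3  5. ] w 0.0328
```

Home again: 0.1070 against 0.107 expected. I'll release it, retreat and check.

```bash
python3 - <<'E'
from fit import *
drop(.476,-.2573,open_by=.014)
f,c=look("v_sp3",.43,-.235,.2)
f2,c2=look("v_t3",.38,-.035,.25)
r,cr=look("v_rest3",.56,.26,.25)
robot.goto_joints([64.475,5.964,5.575,89.605,0,77.527])
d,cd=look("s4",None,None,cam="side"); s,cs=look("sc4",None,None,cam="scene")
def crop(f,cal,P,h,o=266):
    u,v=proj(cal,P).astype(int); return cv2.resize(f[max(0,v-h):v+h,max(0,u-h):u+h],(o,o),interpolation=cv2.INTER_CUBIC)
sp=[.476,-.257,.02];ca=[.605,.292,.02];tr=[.432,-.044,.01]
cv2.imwrite("pics/fin.png",np.vstack([np.hstack([crop(f,c,sp,60),crop(f2,c2,tr,70),crop(r,cr,ca,50)]),np.hstack([crop(d,cd,sp,32),crop(d,cd,tr,36),crop(d,cd,ca,32)])]))
cv2.imwrite("pics/side_fin.png",d)
for n,u0,mk in (("side",d,cd),):
    v=cv2.GaussianBlur(u0,(0,0),1).max(2); k=blob(v<50,tuple(map(float,proj(mk,[.605,.292,.027])))); show("cap side z27",mk,k,.027)
d0=cv2.imread("pics/side0.png"); h=cv2.cvtColor(d0,cv2.COLOR_BGR2HSV); k=blob((h[...,0]<22)&(h[...,1]>60),tuple(map(float,proj(cd,[.607,.292,.018])))); show("cork side z18",cd,k,.018)
v=cv2.GaussianBlur(r,(0,0),1).max(2); k=blob(v<50,tuple(map(float,proj(cr,[.605,.292,.027])))); show("cap wrist",cr,k,.027)
st("end")
E
```

```text
released t 57.7 tcp [ 0.476  -0.2573  0.1994] F [-0.3 -0.3 -0.7] w 0.0471
cap side z27 [0.6124 0.2984] 0.0261 0.029
cork side z18 [0.6066 0.291 ] 0.0223 0.0232
cap wrist [0.6051 0.2925] 0.0272 0.0284
end t 63.0 tcp [0.1363 0.5843 0.3038] F [ 0.   0.9 -0.6] w 0.0469
```

View pics/fin.png

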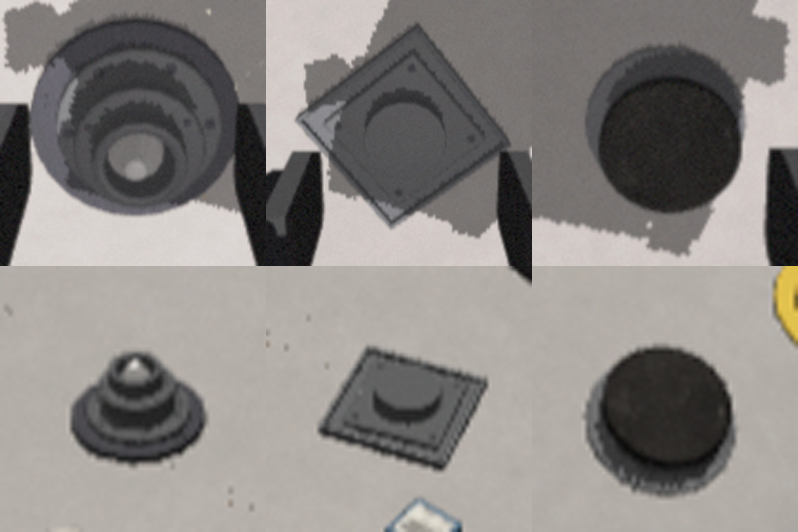

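View pics/side_fin.png

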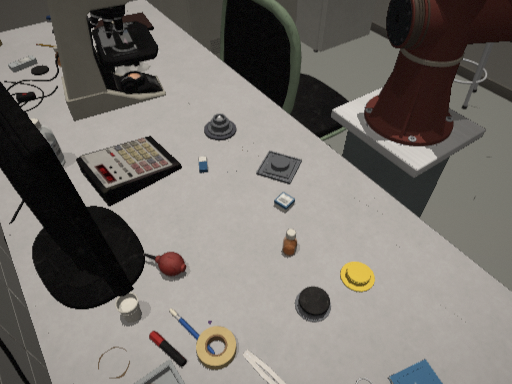

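The views agree: both adapters are stacked level on the spigot, the plate is flat in the tray, and the bystanders haven't moved. But the cap fits disagree: wrist (.605,.2925), side (.612,.298), where the side fit includes the cap's dark wall. I'll compare silhouette extents that allow for the wall.

```bash
python3 - <<'E'
from fit import *
from scipy.optimize import least_squares
a=np.linspace(0,2*np.pi,120)
def bb(cal,C,r,zs):
    p=np.array([proj(cal,[C[0]+r*np.cos(t),C[1]+r*np.sin(t),z]) for z in zs for t in a]); return np.r_[p.min(0),p.max(0)]
def solve(n,cal,k,r,zs):
    k=k.reshape(-1,2); m=np.r_[k.min(0)-.5,k.max(0)+.5]
    s=least_squares(lambda C:bb(cal,C,r,zs)-m,[.606,.292],x_scale=.01); print(n,s.x.round(4),"res px",s.fun.round(1))
P=lambda c,z:tuple(map(float,proj(c,[.607,.292,z])))
for nm,th in (("v_rest3",(45,50,55)),("s4",(40,45,50))):
    f,c=load(nm); v=cv2.GaussianBlur(f,(0,0),.7).max(2)
    for t in th: solve(f"cap {nm} {t}",c,blob(v<t,P(c,.027)),.0285,[.018,.027])
for nm,c in (("v_rest",None),("side0",load("s4")[1])):
    f=cv2.imread(f"pics/{nm}.png"); c=c or load(nm)[1]; h=cv2.cvtColor(f,cv2.COLOR_BGR2HSV)
    solve("cork "+nm,c,blob((h[...,0]<23)&(h[...,1]>65),P(c,.018)),.024,[.018])
E
```

```text
cap v_rest3 45 [0.607  0.2932] res px [-1.9 -2.1  1.9  2.4]
cap v_rest3 50 [0.607  0.2931] res px [-1.9 -1.2  1.9  1.4]
cap v_rest3 55 [0.6064 0.2929] res px [-0.9 -0.7  0.9  0.8]
cap s4 40 [0.6219 0.307 ] res px [ -4.7 -11.6   4.6  10.2]
cap s4 45 [0.6147 0.2987] res px [-1.5 -4.9  1.5  4.4]
cap s4 50 [0.611  0.2958] res px [-0.9 -1.1  0.9  0.9]
cork v_rest [0.6068 0.2926] res px [-1.5 -0.4  1.5  0.5]
cork side0 [0.6072 0.291 ] res px [-0.5 -0.4  0.5  0.4]
```

```bash
python3 - <<'E'
from fit import *
f,c=load("s4"); v=cv2.GaussianBlur(f,(0,0),.7).max(2); p=tuple(map(float,proj(c,[.607,.292,.027])))
a=np.linspace(0,2*np.pi,120)
q=np.array([proj(c,[.6068+.0285*np.cos(t),.2926+.0285*np.sin(t),z]) for z in (.018,.027) for t in a]); print("expected if centred",q.min(0).round(1),q.max(0).round(1))
for t in (50,54,58,62): k=blob(v<t,p).reshape(-1,2); print(t,k.min(0),k.max(0)+1)
E
```

```text
expected if centred [298.3 285. ] [329.9 315.8]
50 [299 289] [329 318]
54 [299 288] [329 318]
58 [299 288] [329 319]
62 [299 288] [330 319]
```

Left-right extents agree, but in the side view the cap reads about 3 px low. I'll settle it with two wrist views from opposite sides.

```bash
cat > chk.py <<'E'
from fit import *
a=np.linspace(0,2*np.pi,120); o=[]
for i,dy in enumerate((90,-90)):
    w=np.radians(25.7+180+dy); x,y=.606+.03*np.cos(w),.292+.03*np.sin(w)
    robot.move_pose([x,y,.25],[180,0,(205.7+dy+180)%360-180]); robot.pause(.3); f,c=look(f"w{i}",None,None)
    p=tuple(map(float,proj(c,[.606,.292,.027]))); v=cv2.GaussianBlur(f,(0,0),.7).max(2)
    for n,m,r,zs in (("cap",v<52,.0285,(.018,.027)),("foot+cap",ratio(f)>.975,.034,(0,.004))):
        k=blob(m,p).reshape(-1,2); q=np.array([proj(c,[.6068+r*np.cos(t),.2926+r*np.sin(t),z]) for z in zs for t in a])
        print(i,n,"expected",q.min(0).round(1),q.max(0).round(1),"seen",k.min(0),k.max(0)+1)
    g=f.copy()
    for r,z,col in ((.0285,.027,(0,255,0)),(.034,.004,(0,0,255))):
        q=np.array([proj(c,[.6068+r*np.cos(t),.2926+r*np.sin(t),z]) for t in a]); cv2.polylines(g,[np.round(q*8).astype(np.int32)],True,col,1,cv2.LINE_AA,3)
    u,v_=map(int,p); o.append(cv2.resize(g[v_-50:v_+50,u-50:u+50],(400,400),interpolation=cv2.INTER_CUBIC))
cv2.imwrite("pics/capchk.png",np.hstack(o)); st("x")
E
python3 chk.py
```

```text
0 cap expected [226.9 167.7] [283.1 223.1] seen [226 169] [281 217]
0 foot+cap expected [223.8 158.9] [286.3 219.4] seen [225 159] [285 198]
1 cap expected [227.6 170.4] [283.7 225.7] seen [231 170] [286 222]
1 foot+cap expected [224.4 161.5] [286.9 221.8] seen [227 163] [286 202]
x t 69.1 tcp [0.593 0.319 0.25 ] F [-0.4 -0.  -0.1] w 0.0468
```

View pics/capchk.png

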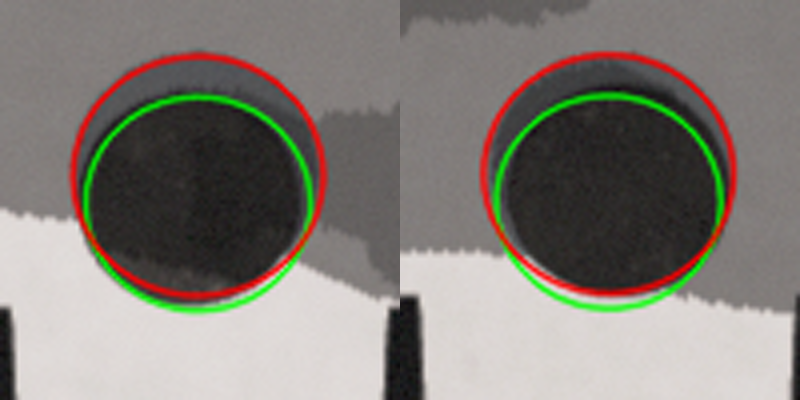

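The outlines are off by about 1–2 mm laterally, and the cap's far edge reads short in both views. I'll triangulate the cap centre from all the views.

```bash
python3 - <<'E'
from fit import *
from itertools import combinations
def tri(rs):
    A=np.zeros((3,3));b=np.zeros(3)
    for c,d in rs:
        d=d/np.linalg.norm(d);M=np.eye(3)-np.outer(d,d);A+=M;b+=M@c
    return np.linalg.solve(A,b)
R={}
for n,t in (("w0",60),("w1",52),("v_rest3",55),("v_rest2",52),("s4",56)):
    f,c=load(n); v=cv2.GaussianBlur(f,(0,0),.7).max(2); k=blob(v<t,tuple(map(float,proj(c,[.607,.292,.024])))).reshape(-1,2)
    m=(k.min(0)+k.max(0))/2; R[n]=ray(c,*m); d=R[n][1]; print(n,m,"size",k.max(0)-k.min(0)+1,"ctr at z.025",plane(c,*m,.025)[:2].round(4),"view dir",(d[:2]/-d[2]).round(2))
print("all",tri(list(R.values())).round(4)," no side",tri([R[k] for k in R if k!="s4"]).round(4)," w0w1",tri([R["w0"],R["w1"]]).round(4))
f,c=load("s4");d0=cv2.imread("pics/side0.png"); u=int(proj(c,[.607,.292,.027])[0]); print(u,f[278:326,u].max(1).tolist());
for n,r,z in (("foot",.034,.004),("cork",.024,.018),("captop",.0285,.027)):
    q=np.array([proj(c,[.6068+r*np.cos(t),.2926+r*np.sin(t),z]) for t in np.linspace(0,6.28,100)]); print(n,q.min(0).round(1),q.max(0).round(1))
print(d0[278:326,u].max(1).tolist())
E
```

```text
w0 [253.5 193. ] size [56 49] ctr at z.025 [0.6099 0.2899] view dir [-0.13  0.29]
w1 [258.  195.5] size [55 52] ctr at z.025 [0.6073 0.2971] view dir [ 0.15 -0.29]
v_rest3 [265.  219.5] size [53 52] ctr at z.025 [0.6051 0.2923] view dir [0.37 0.21]
v_rest2 [265.5 241.5] size [62 60] ctr at z.025 [0.605  0.2924] view dir [0.44 0.25]
s4 [313.5 302.5] size [30 30] ctr at z.025 [0.6118 0.2966] view dir [-0.43 -0.33]
all [0.6085 0.2939 0.0161]  no side [0.6088 0.2941 0.0152]  w0w1 [0.6087 0.2935 0.0132]
313 [183, 182, 181, 182, 180, 180, 180, 167, 117, 48, 48, 49, 53, 50, 48, 49, 48, 45, 44, 46, 48, 44, 46, 47, 46, 43, 42, 46, 41, 45, 48, 43, 45, 46, 46, 38, 15, 21, 39, 49, 55, 58, 84, 93, 134, 179, 179, 179]
foot [294.7 288.5] [331.1 322.1]
cork [300.7 289.6] [326.8 313.4]
captop [298.7 285. ] [329.9 313.5]
[182, 184, 181, 181, 180, 181, 180, 182, 184, 174, 143, 125, 149, 151, 149, 162, 172, 184, 199, 194, 176, 171, 177, 182, 182, 188, 199, 195, 191, 182, 176, 186, 184, 151, 105, 85, 45, 49, 87, 114, 114, 113, 109, 93, 135, 179, 182, 180]
```

The raw column in the side view explains the conflict. The cap's top face spans rows 286.5–313, against 285–313.5 expected if centred; the threshold mask had taken in the shadow below it. The cap is within about 2 mm of centre and resting at the contact height expected for the cork, so I'm handing in.

```bash
python3 - <<'E'
from h import *
st("end"); robot.job_done()
E
```

```text
end t 69.1 tcp [0.593 0.319 0.25 ] F [-0.4 -0.  -0.1] w 0.0468
the job is handed in; nothing more can be done
```

All four parts are on their own places, and I handed the job in at 69 s of the 128 s allowed, with the arm clear of everything.

**What I did:** I moved the cap to the cork-topped rest and the plate into the tray. The narrow adapter was lying on the wide one, so I set it on a free spot of desk. Then I seated the wide adapter on the spigot and the narrow one on top of it. Each part was lowered slowly until light contact of about 5 N before I let go.

**Last checks:**
- **Adapters:** the arm stopped within 0.1 mm of the expected seated height for both. Pictures show them level, with the spigot tip up through the bores.
- **Plate:** it lies boss up, flat and square in the tray by eye. The numeric fit of the tray after placing failed, because the mask ran into the gripper.
- **Cap:** it is flat, and centred to about 2 mm. The first side-camera fit put it 8–9 mm off because the mask included shadow, but the raw side-view rows matched a centred cap to about 1.5 px. Triangulating across views gave about 2 mm off sideways, but a height 5–10 mm too low, which I put down to the same mask bias. The height felt on setting it down matched the 18 mm cork top.
- **Bystanders:** the bottle, box, eraser and the yellow look-alike looked unmoved in the side view after the last placing.

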